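# Roll a pipe offcut along a notched rest to the pointer

### The arm

A 7-joint arm with a two-finger parallel gripper is mounted at the origin on a cart in front of the work surface, level with it; the furniture and walls round the work are solid. World frame = base frame: x ahead of the robot, y to its left, z up, the work surface at z = 0. Lengths are in m, angles in rad, forces in N, time in s.
With the tool pointing down it reaches from about 0.35 to 0.9 m from the base axis. Payload 8.1 kg.
Tool frame: the origin (TCP) lies midway between the tips of the shut fingers; the grasp point (between the pads) lies 19 mm behind it; z points along the fingers, y is the line along which they close (so a half turn about z gives the same grasp; the last joint's range is limited). The gripper opens to 92 mm and grips with 3 to 60 N. Pads are 19 mm wide; open, the fingers measure 130 mm over their backs; the gripper's body (75 mm by 190 mm) begins 47 mm behind the grasp point.
Start: joints at [-1.393, 0.434, 0.025, 1.573, -0.012, 1.134, -0.075], TCP at [0.173, 0.601, 0.227] pointing down, gripper open.
Joint ranges: [-2.62, 2.62], [-0.44, 2.09], [-1.27, 1.32], [0.08, 2.57], [-1.32, 4.46], [0.12, 2], [-2.74, 2.74]. Speed limits (rad/s): [2.22, 2.22, 3.01, 3.01, 3.14, 3.14, 3.14].

### API

Orientations are given as a rotation vector (axis times angle).
In Python, from cell import arm gives the robot as it stands.
- The arm moves only by the tool carry_out, never from a script. Its arguments are lists of equal length, an entry for each row: "claw": the finger opening in cm, from 0 to 9.18; "delta_pos": the shift along the tool's x, y, z in cm, a list of three; "angular": the turn, a rotation vector about the tool's x, y, z in rad, a list of three. In form: {"claw": [claw, ...], "delta_pos": [[dx, dy, dz], ...], "angular": [[ax, ay, az], ...]}. A call has 1 to 20 rows; each row shifts and turns the commanded pose from where the row before left it, along the tool's axes as they then stand; what a row does not reach is not made up. A row lasts 1/10 s, in which the tool goes at most 50 mm and 8.59 degrees, less where a joint would pass 70% of its speed; a pose out of reach is approached as far as the arm can. A call with a gripper value outside its range is refused whole. The fingers move at their own pace and stop on an object; "force" is the grip in N (left out, the last holds). Time passes only in rows, so rows that do not move let the fingers close. It gives the time, the measured TCP pose, the force, the opening and the grip force at its end, in the units of the state.
- arm.observe(): the state, without advancing time (a new reading comes with each control period).
- arm.get_image(name): name is "scene" or "top" or "wrist"; returns a dict with "frame" (420x560x3 uint8, red, green, blue), "mtx" (3x3 intrinsics, pixels), "T" (4x4, takes a point from camera to world coordinates). Camera axes: x right, y down, z forward; pixel columns grow to the right and rows downward; lengths in m; the calibration is good to about 2 mm. A picture is of the moment at which its call begins. There is no depth.
- arm.sign_off(): hands the job in; it is judged then, once.
Trained networks look in a picture, given as the dict that the camera call returned (one of the last four; its "shot" number tells which), for a name from the list of things; names that differ only in an ending like _2 or _b are one class to them, and where a whole thing is asked for, a point or a joint stands for the part that bears it (a point fixed in the world has none). Each returns a list of dicts, best first, with "conf" (0 to 1); they miss things now and then, are a little off and sometimes report something else, mostly with a low value. They report only what shows in the picture. A call takes as long as a camera call. They do not tell look-alikes from the thing itself.
- arm.look_for(label, picture): "centre" ([column, row] as shares, 0 to 1, of the picture: columns of its width, rows of its height, amid what is visible of it).
- arm.trace(label, picture): "region" (420x560 bool, what is visible of it) and "centre" ([column, row] as shares, 0 to 1, of the picture: columns of its width, rows of its height, amid what is visible of it).
- arm.place_of(label, picture): "centre" ([column, row] as shares, 0 to 1, of the picture: columns of its width, rows of its height: a listed point, or the origin of a listed thing).
The state is a dict: "clock": time; "joints": joint angles; "dq": joint speeds; "joint_efforts": joint torques, N m; "position": TCP position; "ee_rot": TCP orientation; "force": force on the tool from outside, world axes, zero at the start; "ft_torque": the same for the moment, N m; "width": opening from 0.0 (shut) to 1.0 (fully open); "gripper_force": force on a finger pad.
Only numpy, scipy, OpenCV 4.12 (cv2) and the standard library are available. Lean on these libraries where they do the work, as an engineer would, in place of code of your own. Each camera call takes 0.05 s, during which the arm holds its last target. There are 200 camera calls.

### The job

Draw back the bolt on the far side of the notched rest fully and leave it back, then roll the pipe offcut over the ribs to the notch that the arrow-shaped clip points at and leave it lying settled there. Roll it by pressing gently on its top and pushing: do not grip it, push it from the side or lift it, never press hard, and leave the other things on the bench alone.

Things in the scene. Friction and masses are not known exactly. Their poses are not given: they have to be found in the camera images.
- rest: pale wooden rest, fixed, 104 x 288 mm; deck 18 mm above the bench, side fences 32, end blocks 42 mm high. Origin: centre of its underside, +y along its length, +x to its far side. Half-round steel ribs lie across the deck at y = 100, 60, 20, -20, -60, -100 mm; notches between them at y = 80 (start), 40, 0, -40, -80. The ribs are worn: each stands 1.5 to 6 mm proud, not known which.
- sleeve: bare metal pipe offcut, 80 mm outside, 70 mm long, 0.3 to 0.6 kg, across the rest; rolls to -y. Origin: its centre; own x = pipe axis. In a notch its top is 98 mm above the bench, with up to 8 mm of play; on a rib 1.5 to 6 mm higher. Its centre rolls half as far as the finger on its top. Stiff contact, some 10 N per mm: follow its rise and fall. 5 to 12 N rolls it; over 25 N is too hard.
- bolt (a joint): draw bolt on the far side of the rest, in m: 0 = shot, its 10 mm rod stands before the offcut in the first notch (y = 33 mm of the rest, 48 mm above the bench) and bars its way; 0.030 = fully drawn back, towards +x of the rest. About 1.5 N of friction; stays where it is left.
- bolt_grip (a point): point to grip on the bolt's upright steel post: on its axis, 72 mm above the bench, at x = 75 mm + bolt value, y = 33 mm of the rest. Post 12 mm in diameter, 44 to 78 mm above the bench, with a 15 mm head from 78 to 84 mm. Moves with the bolt.
- pointer: arrow clip: small steel clip 14 x 16 mm on top of the near fence with an upright V-shaped blade, 17 mm tall in all, whose tip points across the track at the wanted notch (y = 0 or y = -40 mm of the rest). Origin: middle of the clip's foot, on the fence top; +x points across the track.
- stud: the other steel clip on the near fence, with a plain round stud 14 mm in diameter in place of the arrow, also 17 mm tall; its notch is not the wanted one. Origin as the arrow clip's.
- mark (a point): where the centre of the offcut belongs: over the middle of the notch that the arrow points at, 58 mm above the bench
- bearing_0: bystander, leave alone: ball bearing 52 mm across, 16 mm high, lying flat. Origin: centre of its underside.
- spark_plug_1: bystander, leave alone: spark plug 82 mm long. Origin: centre of its underside.
- combination_spanner: bystander, leave alone: combination spanner 187 mm long, lying flat. Origin: centre of its underside.
- ratchet: bystander, leave alone: ratchet handle 217 mm long, lying flat. Origin: centre of its underside.
- tape_measure: bystander, leave alone: yellow tape measure 38 x 83 x 66 mm high. Origin: centre of its underside.
- nut_1: bystander, leave alone: hex nut 27 mm across, 13 mm high, on the bench behind the rest. Origin: centre of its underside.
- bearing_1: bystander, leave alone: ball bearing 40 mm across, 12 mm high, flat on the bench behind the rest. Origin: centre of its underside.
There are look-alikes about, which are no part of the job. Leave any turquoise or yellow look-alike of the sleeve alone.

How it is judged:
By the outcome, as a careful person would: the job done as asked, in the order asked, and still so for the second after the job is handed in, with the robot touching nothing.
It also fails if it takes over 72 s, if anything falls off the work surface, if the arm or the gripper's body presses on something with over 40 N, if the wrist force passes 120 N, or if a joint passes its speed limit or range.

## Working session

There is one attempt and no reset: what is moved stays moved. The work goes in short steps, Python scripts to look and compute and a tool call to move; the robot and the scene stay as the last step left them, time stands still between calls to the robot, and variables do not carry over. Pictures are saved under pics/ and viewed, at most 10 in all, crops included, and the job is handed in when it is done.

Besides the shell and the picture viewer there is one more tool, called in YAML: its name, and indented under it one key for each argument. carry_out: Moves the arm, as the interface text tells. Its arguments: {"type":"object","properties":{"claw":{"type":"array","items":{"type":"number"}},"delta_pos":{"type":"array","items":{"type":"array","items":{"type":"number"}}},"angular":{"type":"array","items":{"type":"array","items":{"type":"number"}}},"force":{"type":"number"}},"required":["claw","delta_pos","angular"]}

```bash
mkdir -p pics; ls; cat > h.py <<'E'
import numpy as np, cv2
from scipy.spatial.transform import Rotation as R
from cell import arm
def save(p,n): cv2.imwrite('pics/'+n+'.png', cv2.cvtColor(p['frame'],cv2.COLOR_RGB2BGR))
def ray(p,c):
    u=np.array([c[0]*560,c[1]*420,1.]); d=p['T'][:3,:3]@np.linalg.solve(p['mtx'],u); return p['T'][:3,3],d
def at_z(p,c,z):
    o,d=ray(p,c); return o+d*(z-o[2])/d[2]
def proj(p,X):
    X=np.atleast_2d(X); c=(X-p['T'][:3,3])@p['T'][:3,:3]; q=c@p['mtx'].T; return q[:,:2]/q[:,2:]
E
python3 - <<'E'
from h import *
np.set_printoptions(precision=4,suppress=True)
print({k:np.round(v,3) for k,v in arm.observe().items()})
for n in ['scene','top']:
    p=arm.get_image(n); save(p,n+'0'); print(n,p['T'])
    for l,z in [('rest',0),('sleeve',.058),('bolt_grip',.072),('pointer',.032),('stud',.032),('mark',.058),('tape_measure',0),('nut_1',0),('bearing_1',0)]:
        for d in arm.place_of(l,p)[:3]:
            print(l,round(d['conf'],2),np.array(d['centre'])*[560,420],at_z(p,d['centre'],z))
E
```

```text
pics
{'clock': np.float64(0.0), 'joints': array([-1.393,  0.435,  0.025,  1.574, -0.012,  1.134, -0.075]), 'dq': array([ 0.001, -0.001,  0.001,  0.001,  0.001,  0.002,  0.002]), 'joint_efforts': array([  0.001, -66.783,   0.985, -31.445,  -0.06 ,   0.043,   0.   ]), 'position': array([0.173, 0.6  , 0.226]), 'ee_rot': array([-0.44 , -3.111,  0.002]), 'force': array([-0.202, -0.281,  0.254]), 'ft_torque': array([0.038, 0.015, 0.017]), 'gripper_force': np.float64(0.0), 'width': np.float64(0.999)}
scene [[ 0.8265 -0.2456  0.5065 -0.0595]
 [-0.5628 -0.3424  0.7523 -0.7831]
 [-0.0114 -0.9069 -0.4212  0.5581]
 [ 0.      0.      0.      1.    ]]
rest 0.87 [295.68  244.692] [ 0.5001 -0.0207  0.    ]
rest 0.26 [268.52 193.41] [0.6278 0.3127 0.    ]
sleeve 0.94 [288.792 206.22 ] [0.5536 0.0865 0.058 ]
sleeve 0.93 [170.016 186.186] [0.329  0.4352 0.058 ]
sleeve 0.88 [303.296 307.902] [ 0.3165 -0.2959  0.058 ]
bolt_grip 0.53 [322.504 205.8  ] [0.6146 0.0095 0.072 ]
pointer 0.44 [283.976 233.688] [ 0.4764 -0.0004  0.032 ]
stud 0.42 [289.8   238.014] [ 0.4756 -0.0282  0.032 ]
tape_measure 0.81 [266
[... 414 characters left out ...]
04.92  208.698] [ 0.5219 -0.0206  0.    ]
sleeve 0.76 [224.504 251.706] [0.358  0.2544 0.058 ]
sleeve 0.76 [162.624 260.19 ] [0.3278 0.4612 0.058 ]
sleeve 0.73 [382.48 262.92] [ 0.3248 -0.2757  0.058 ]
bolt_grip 0.45 [299.208 183.498] [0.5948 0.0028 0.072 ]
pointer 0.38 [299.712 218.694] [ 0.4787 -0.0004  0.032 ]
pointer 0.19 [278.712 200.004] [0.5454 0.0735 0.032 ]
stud 0.72 [306.096 208.404] [ 0.5157 -0.0229  0.032 ]
stud 0.36 [313.32  220.416] [ 0.473  -0.0479  0.032 ]
tape_measure 0.75 [212.408 175.896] [0.6424 0.3173 0.    ]
nut_1 0.41 [324.8  182.91] [ 0.6188 -0.0935  0.    ]
bearing_1 0.47 [217.112 222.096] [0.4704 0.2929 0.    ]
bearing_1 0.47 [277.2   180.516] [0.6265 0.0799 0.    ]
```

```bash
python3 - <<'E'
import cv2
a=cv2.imread('pics/scene0.png'); b=cv2.imread('pics/top0.png')
cv2.imwrite('pics/s0x.png',cv2.resize(a[150:350,190:410],None,fx=3,fy=3,interpolation=cv2.INTER_CUBIC)[:600,:])
cv2.imwrite('pics/t0x.png',cv2.resize(b,None,fx=1.4,fy=1.4,interpolation=cv2.INTER_CUBIC))
E
```

```text
(no output)
```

View pics/s0x.png

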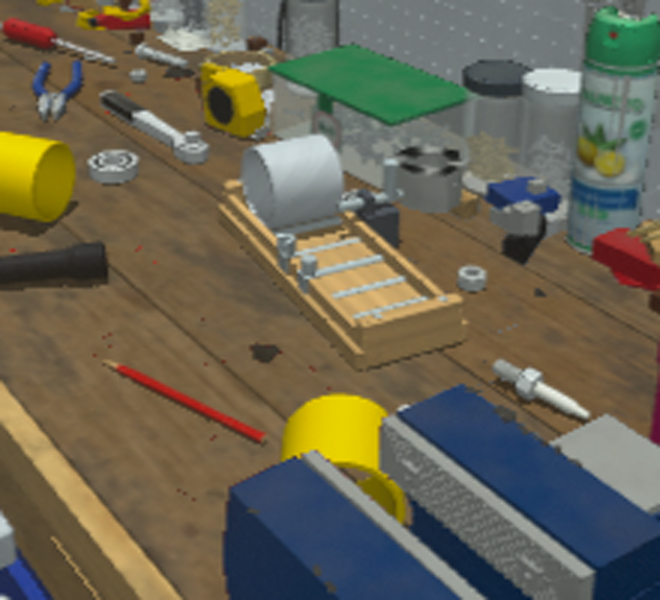

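View pics/t0x.png

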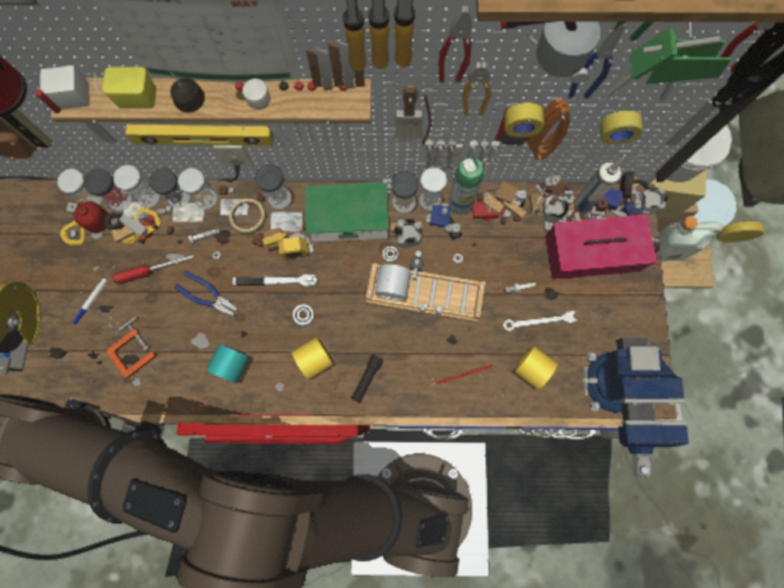

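The bare metal sleeve is the one on the rest, at scene pixel (289,206). The yellow and turquoise ones, at top-view pixels (224,252), (382,263) and (163,260), are look-alikes. Next I'll go above the rest for a close look.

```bash
cat >> h.py <<'E'
np.set_printoptions(precision=4,suppress=True)
def todelta(P,yaw=None):
    "delta_pos in cm (tool axes) and turn, to world P with tool down and tool y at yaw (rad)"
    s=arm.observe(); M=R.from_rotvec(s['ee_rot']).as_matrix(); d=M.T@(np.array(P)-s['position'])*100
    a=np.zeros(3)
    if yaw is not None:
        y=np.array([np.cos(yaw),np.sin(yaw),0]); T=np.c_[np.cross(y,[0,0,-1]),y,[0,0,-1]]
        a=R.from_matrix(M.T@T).as_rotvec()
    return d,a
E
python3 - <<'E'
from h import *
p=arm.get_image('wrist'); s=arm.observe()
T=np.eye(4);T[:3,:3]=R.from_rotvec(s['ee_rot']).as_matrix();T[:3,3]=s['position']
print(np.linalg.inv(T)@p['T']); print(p['mtx'])
print(todelta([.50,-.02,.36],np.deg2rad(82.5)))
E
```

```text
[[ 0.0005 -0.9546 -0.2978  0.0809]
 [ 1.      0.001  -0.0016  0.0004]
 [ 0.0018 -0.2978  0.9546 -0.1576]
 [ 0.      0.      0.      1.    ]]
[[355.3664   0.     278.3434]
 [  0.     355.3664 211.2717]
 [  0.       0.       1.    ]]
(array([-48.5989, -50.5587, -13.3273]), array([ 0.    ,  0.    , -0.1501]))
```

carry_out:
  claw: [4, 4, 4, 4, 4, 4, 4, 4, 4, 4, 4, 4, 4, 4, 4, 4, 4, 4]
  delta_pos:
    - [-2.7, -2.8, -0.5]
    - [-2.7, -2.8, -0.5]
    - [-2.7, -2.8, -0.5]
    - [-2.7, -2.8, -0.5]
    - [-2.7, -2.8, -0.5]
    - [-2.7, -2.8, -0.5]
    - [-2.7, -2.8, -0.5]
    - [-2.7, -2.8, -0.5]
    - [-2.7, -2.8, -0.5]
    - [-2.7, -2.8, -0.5]
    - [-2.7, -2.8, -0.5]
    - [-2.7, -2.8, -0.5]
    - [-2.7, -2.8, -0.5]
    - [-2.7, -2.8, -0.5]
    - [-2.7, -2.8, -0.5]
    - [-2.7, -2.8, -0.5]
    - [-2.7, -2.8, -0.5]
    - [-2.7, -2.8, -0.5]
  angular:
    - [0, 0, 0]
    - [0, 0, 0]
    - [0, 0, 0]
    - [0, 0, 0]
    - [0, 0, 0]
    - [0, 0, 0]
    - [0, 0, 0]
    - [0, 0, 0]
    - [0, 0, 0]
    - [0, 0, 0]
    - [0, 0, 0]
    - [0, 0, 0]
    - [0, 0, 0]
    - [0, 0, 0]
    - [0, 0, 0]
    - [0, 0, 0]
    - [0, 0, 0]
    - [0, 0, 0]

```text
clock: 2.85
position: [0.501, -0.0199, 0.3172]
ee_rot: [0.439, 3.11, 0.001]
force: [0.2, 0.4, -0.1]
width: 0.433
gripper_force: 0.0
```

```bash
python3 - <<'E'
from h import *
p=arm.get_image('wrist'); save(p,'w1')
np.savez('w1.npz',T=p['T'],mtx=p['mtx'])
for l,z in [('rest',0),('sleeve',.058),('bolt_grip',.072),('pointer',.032),('stud',.032),('mark',.058)]:
    for d in arm.place_of(l,p)[:2]:
        print(l,round(d['conf'],2),np.array(d['centre'])*[560,420],at_z(p,d['centre'],z))
cv2.imwrite('pics/w1x.png',cv2.resize(cv2.cvtColor(p['frame'],cv2.COLOR_RGB2BGR),None,fx=1.42,fy=1.42,interpolation=cv2.INTER_CUBIC))
E
```

```text
rest 0.65 [285.096 176.316] [ 0.5205 -0.0163  0.    ]
rest 0.43 [355.992 179.088] [0.5508 0.0754 0.    ]
sleeve 0.98 [21.616 86.688] [ 0.3307 -0.2672  0.058 ]
sleeve 0.62 [355.6   180.096] [0.5363 0.0658 0.058 ]
bolt_grip 0.92 [323.512 241.29 ] [0.5962 0.0098 0.072 ]
pointer 0.46 [279.328 146.412] [ 0.4758 -0.0117  0.032 ]
stud 0.71 [253.792 150.108] [ 0.4714 -0.0433  0.032 ]
```

View pics/w1x.png

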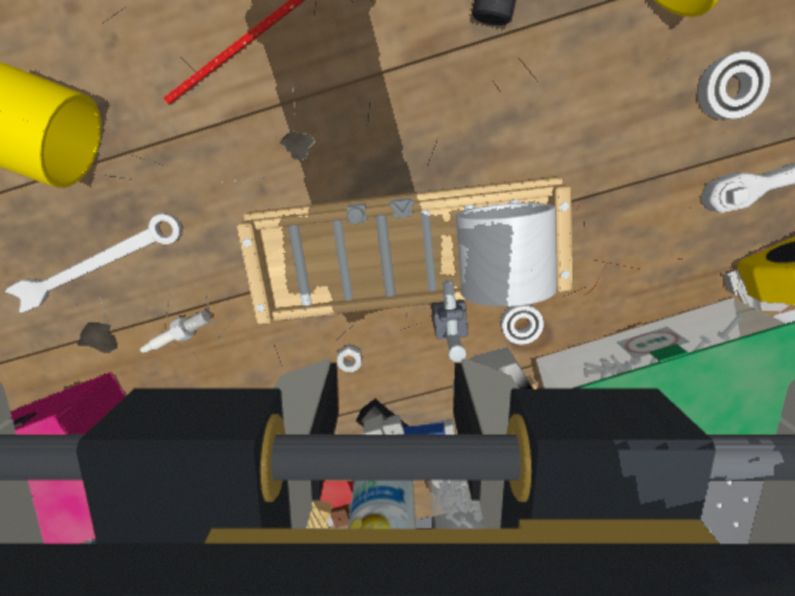

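```bash
python3 - <<'E'
from h import *
from scipy.optimize import least_squares
z=np.load('w1.npz'); p={'T':z['T'],'mtx':z['mtx']}
obj=np.array([[-52,144,42],[52,144,42],[-52,-144,42],[52,-144,42]])/1000.
px=np.array([[571,187],[572,290],[238,225],[258,322]])/1.42
def W(q,o): c,s=np.cos(q[2]),np.sin(q[2]); return np.c_[q[0]+c*o[:,0]-s*o[:,1],q[1]+s*o[:,0]+c*o[:,1],o[:,2]]
r=least_squares(lambda q:(proj(p,W(q,obj))-px).ravel(),[.51,-.02,-.13])
print(r.x,np.rad2deg(r.x[2]),r.fun)
im=cv2.imread('pics/w1.png')
S=4;x0,y0=160,120
big=cv2.resize(im[y0:y0+140,x0:x0+200*1],None,fx=S,fy=S,interpolation=cv2.INTER_CUBIC)
q=r.x
def dr(o,col):
    for u in (proj(p,W(q,np.array(o)/1000.))-[x0,y0]+.5)*S: cv2.circle(big,tuple(int(v) for v in u),3,col,-1)
big=cv2.resize(im[y0:y0+120,x0:x0+250],None,fx=3.2,fy=3.2,interpolation=cv2.INTER_CUBIC);S=3.2
dr([[a,b,42] for a in(-52,52) for b in(-144,144)],(0,0,255))
dr([[a,b,21] for a in(-36,0,36) for b in(-100,-60,-20,20)],(0,255,0))
dr([[-46,0,32],[-46,-40,32]],(255,0,0)); dr([[75,33,84],[75,33,72]],(255,0,255))
dr([[-35,80,98],[35,80,98]],(0,255,255))
cv2.imwrite('pics/w1fit.png',big)
E
```

```text
[ 0.52   -0.0139 -0.1695] -9.714000500492734 [ 1.4961 -5.0108  1.2725  5.68   -2.5276 -4.9513 -0.2386  6.4054]
```

View pics/w1fit.png

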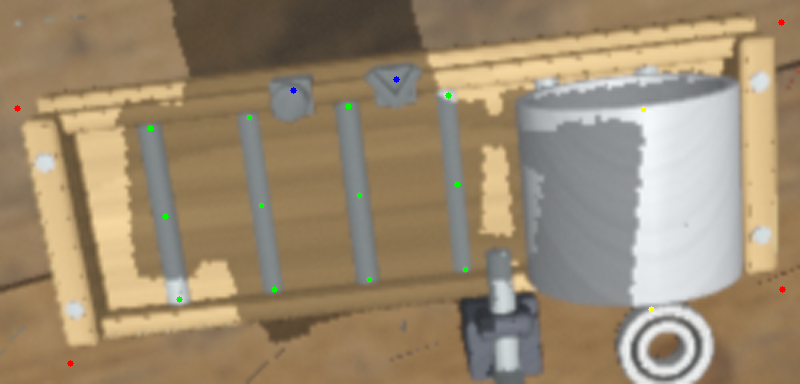

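The V-shaped blade at (402,207) in the crop lies at rest y ≈ 0, between the ribs at 20 and -20. The round stud at (356,213) lies at y ≈ -40, so the wanted notch is y = 0. The model's rib points land on the ribs, so the rest pose is good.

```bash
cat >> h.py <<'E'
Q=np.array([.520,-.0139,-.1695])
def rw(x,y,z): c,s=np.cos(Q[2]),np.sin(Q[2]); return np.array([Q[0]+(c*x-s*y)/1000,Q[1]+(s*x+c*y)/1000,z/1000])
def wr(P): c,s=np.cos(Q[2]),np.sin(Q[2]); d=(np.array(P)[:2]-Q[:2])*1000; return np.array([c*d[0]+s*d[1],-s*d[0]+c*d[1],P[2]*1000])
YAW=np.pi/2+Q[2]
E
python3 - <<'E'
from h import *
z=np.load('w1.npz'); p={'T':z['T'],'mtx':z['mtx']}
print('head',wr(at_z(p,[321.8/560,248.6/420],.084)),'pgrip',wr([.5962,.0098,.072]))
print('pointer',wr([.4758,-.0117,.032]),wr([.4714,-.0433,.032]))
print(rw(75,33,72),todelta(rw(74,34,140),YAW))
E
```

```text
head [75.1522 32.4357 84.    ] pgrip [71.1101 36.2145 72.    ]
pointer [-43.9377  -5.2876  32.    ] [-42.9441 -37.177   32.    ]
[0.5995 0.006  0.072 ] (array([-8.8314,  5.0395, 17.6449]), array([ 0.0004, -0.0007, -0.1094]))
```

carry_out:
  claw: [4, 4, 4, 4, 4, 4, 4, 4]
  delta_pos:
    - [-1.5, 0.82, 2.9]
    - [-1.5, 0.82, 2.9]
    - [-1.5, 0.82, 2.9]
    - [-1.5, 0.82, 2.9]
    - [-1.5, 0.82, 2.9]
    - [-1.4, 0.82, 2.9]
    - [0, 0, 0]
    - [0, 0, 0]
  angular:
    - [0, 0, 0]
    - [0, 0, 0]
    - [0, 0, 0]
    - [0, 0, 0]
    - [0, 0, 0]
    - [0, 0, 0]
    - [0, 0, -0.109]
    - [0, 0, 0]

```text
clock: 4.0
position: [0.5989, 0.0057, 0.1415]
ee_rot: [-0.263, -3.128, 0.0]
force: [0.1, -0.1, 0.8]
width: 0.441
gripper_force: 0.0
```

```bash
python3 - <<'E'
from h import *
s=arm.observe(); print(wr(s['position']),s['ee_rot'],s['force'])
p=arm.get_image('wrist'); save(p,'w2')
for d in arm.place_of('bolt_grip',p)[:2]: print(d['conf'],np.array(d['centre'])*[560,420],wr(at_z(p,d['centre'],.072)))
im=cv2.imread('pics/w2.png')
for o,c in [([75,33,84],(0,0,255)),([75,33,72],(255,0,255)),([75,33,44],(0,255,0))]:
    u=proj(p,rw(*o))[0]; cv2.circle(im,tuple(int(v) for v in u),2,c,-1)
cv2.imwrite('pics/w2x.png',cv2.resize(im,None,fx=1.42,fy=1.42))
print(todelta(rw(75,33,54),YAW))
E
```

```text
[ 74.4792  32.6129 141.5409] [-0.263  -3.1282  0.    ] [ 0.1474 -0.0803  0.8264]
0.58 [280.896 227.22 ] [75.5968 34.2868 72.    ]
(array([0.0242, 0.0963, 8.9111]), array([ 0.0007,  0.0003, -0.0041]))
```

View pics/w2x.png

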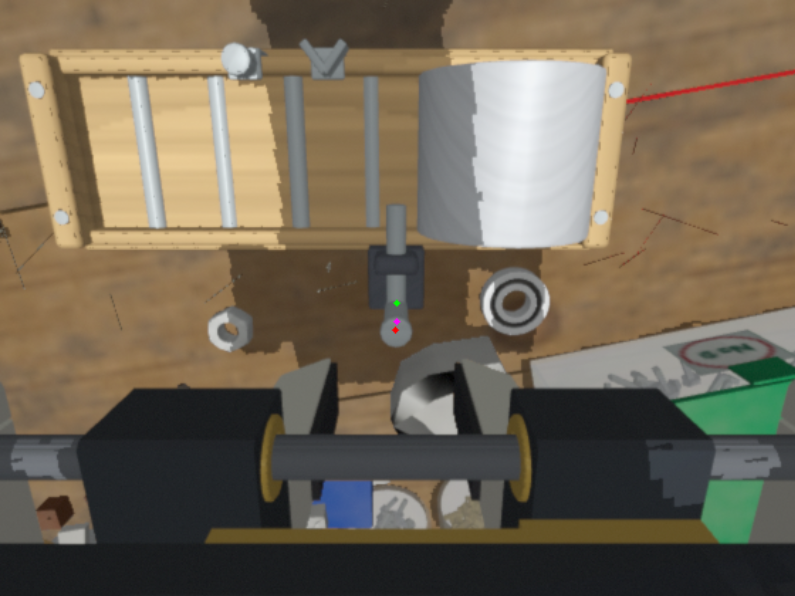

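```bash
python3 - <<'E'
from h import *
p=arm.get_image('wrist')
for n,u in [('hubL',(393,400)),('hubtopL',(395,375)),('hubtopR',(500,345)),('boxL',(530,365)),('boxgreenL',(580,385)),('boxgreen',(790,320))]:
    print(n,[wr(at_z(p,[u[0]/1.42/560,u[1]/1.42/420],z)) [:2].round(0)for z in (0,.05,.1)])
t=arm.get_image('top')
for n,u in [('hub',(407,232)),('hubTop',(407,220)),('greenFR',(388,235)),('greentopFR',(388,228)),('can',(468,165))]:
    print(n,[wr(at_z(t,[u[0]/1.4/560,u[1]/1.4/420],z)) [:2].round(0)for z in (0,.05,.1,.2)])
E
```

```text
hubL [array([158.,  30.]), array([131.,  31.]), array([103.,  31.])]
hubtopL [array([140.,  32.]), array([115.,  32.]), array([91., 32.])]
hubtopR [array([119.,  99.]), array([98., 88.]), array([77., 77.])]
boxL [array([133., 119.]), array([110., 105.]), array([87., 90.])]
boxgreenL [array([147., 153.]), array([122., 133.]), array([ 96., 113.])]
boxgreen [array([102., 281.]), array([ 84., 240.]), array([ 66., 198.])]
hub [array([154.,  72.]), array([137.,  70.]), array([120.,  68.]), array([86., 65.])]
hubTop [array([187.,  77.]), array([168.,  75.]), array([150.,  73.]), array([114.,  69.])]
greenFR [array([137., 119.]), array([121., 116.]), array([104., 112.]), array([ 72., 106.])]
greentopFR [array([156., 123.]), array([139., 119.]), array([122., 116.]), array([ 88., 109.])]
can [array([370., -58.]), array([345., -55.]), array([321., -52.]), array([272., -47.])]
```

The wrist view confirms the V blade at (325,58), between the y = 20 and y = -20 ribs, and the stud at (240,60). The bolt post is where I predicted, at (397,330). Now I'll descend and grip it.

carry_out:
  claw: [4, 4, 4, 4, 4, 4, 4, 1, 1, 1, 1, 1]
  delta_pos:
    - [0.35, 0.04, 0]
    - [0, 0, 2]
    - [0, 0, 2]
    - [0, 0, 2]
    - [0, 0, 1.4]
    - [0, 0, 0.75]
    - [0, 0, 0]
    - [0, 0, 0]
    - [0, 0, 0]
    - [0, 0, 0]
    - [0, 0, 0]
    - [0, 0, 0]
  angular:
    - [0, 0, 0]
    - [0, 0, 0]
    - [0, 0, 0]
    - [0, 0, 0]
    - [0, 0, 0]
    - [0, 0, 0]
    - [0, 0, 0]
    - [0, 0, 0]
    - [0, 0, 0]
    - [0, 0, 0]
    - [0, 0, 0]
    - [0, 0, 0]
  force: 8

```text
clock: 5.4
position: [0.5968, 0.006, 0.0618]
ee_rot: [0.269, 3.129, 0.002]
force: [1.3, 3.6, 2.2]
width: 0.156
gripper_force: 8.0
```

carry_out:
  claw: [1, 1, 1, 1, 1, 1, 1, 1, 1, 1]
  delta_pos:
    - [-0.4, 0, 0]
    - [-0.4, 0, 0]
    - [-0.4, 0, 0]
    - [-0.4, 0, 0]
    - [-0.4, 0, 0]
    - [-0.4, 0, 0]
    - [-0.3, 0, 0]
    - [-0.2, 0, 0]
    - [0, 0, 0]
    - [0, 0, 0]
  angular:
    - [0, 0, 0]
    - [0, 0, 0]
    - [0, 0, 0]
    - [0, 0, 0]
    - [0, 0, 0]
    - [0, 0, 0]
    - [0, 0, 0]
    - [0, 0, 0]
    - [0, 0, 0]
    - [0, 0, 0]

```text
clock: 6.4
position: [0.6248, 0.0012, 0.0615]
ee_rot: [-0.268, -3.129, -0.002]
force: [-2.8, 4.8, 7.1]
width: 0.153
gripper_force: 8.0
```

```bash
python3 - <<'E'
from h import *
s=arm.observe(); print(wr(s['position']),s['force'],s['width'])
E
```

```text
[100.6969  32.5899  61.4964] [-2.8126  4.7996  7.0862] 0.15255014894673372
```

carry_out:
  claw: [1, 1, 1, 1]
  delta_pos:
    - [-0.1, 0, 0]
    - [-0.1, 0, 0]
    - [-0.1, 0, 0]
    - [0, 0, 0]
  angular:
    - [0, 0, 0]
    - [0, 0, 0]
    - [0, 0, 0]
    - [0, 0, 0]

```text
clock: 6.8
position: [0.626, 0.001, 0.0609]
ee_rot: [-0.268, -3.126, -0.002]
force: [-7.6, 6.6, 7.2]
width: 0.154
gripper_force: 8.0
```

```bash
python3 - <<'E'
from h import *
s=arm.observe(); print(wr(s['position']),wr([0.5968,.006,.0618]),s['force'],s['width'])
E
```

```text
[101.9495  32.5874  60.8627] [72.3425 32.5702 61.8   ] [-7.5559  6.6217  7.2203] 0.1542080670173742
```

carry_out:
  claw: [3, 3, 3, 3, 3, 3, 3, 3, 3, 3]
  delta_pos:
    - [0, 0, 0]
    - [0, 0, 0]
    - [0, 0, 0]
    - [0, 0, -1]
    - [0, 0, -2]
    - [0, 0, -3]
    - [0, 0, -3]
    - [0, 0, -3]
    - [0, 0, -1]
    - [0, 0, 0]
  angular:
    - [0, 0, 0]
    - [0, 0, 0]
    - [0, 0, 0]
    - [0, 0, 0]
    - [0, 0, 0]
    - [0, 0, 0]
    - [0, 0, 0]
    - [0, 0, 0]
    - [0, 0, 0]
    - [0, 0, 0]

```text
clock: 7.8
position: [0.6289, -0.0006, 0.1933]
ee_rot: [0.27, 3.126, 0.001]
force: [-0.1, 0.1, -0.2]
width: 0.329
gripper_force: 0.0
```

```bash
python3 - <<'E'
from h import *
s=arm.observe(); print(wr(s['position']),s['force'])
p=arm.get_image('wrist'); save(p,'w3')
for d in arm.place_of('bolt_grip',p)[:1]: print(d['conf'],wr(at_z(p,d['centre'],.072)))
for d in arm.place_of('sleeve',p)[:2]: print(d['conf'],wr(at_z(p,d['centre'],.058)))
for d in arm.trace('sleeve',p)[:2]:
    yy,xx=np.nonzero(d['region']); print(d['conf'],xx.min(),xx.max(),yy.min(),yy.max())
im=cv2.imread('pics/w3.png')
for o,c in [([105,33,84],(0,0,255)),([-35,80,98],(255,0,255)),([35,80,98],(255,0,255)),([-35,40,58],(0,255,0)),([35,40,58],(0,255,0)),([-35,120,58],(0,255,0)),([35,120,58],(0,255,0))]:
    u=proj(p,rw(*o))[0]; cv2.circle(im,tuple(int(v) for v in u),2,c,-1)
cv2.imwrite('pics/w3x.png',cv2.resize(im[:300],None,fx=1.42,fy=1.42))
E
```

```text
[105.0546  31.4412 193.3021] [-0.1132  0.0584 -0.2497]
0.61 [100.901   34.5767  72.    ]
0.94 [ 0.5974 80.678  58.    ]
0.9 292 404 1 115
```

View pics/w3x.png

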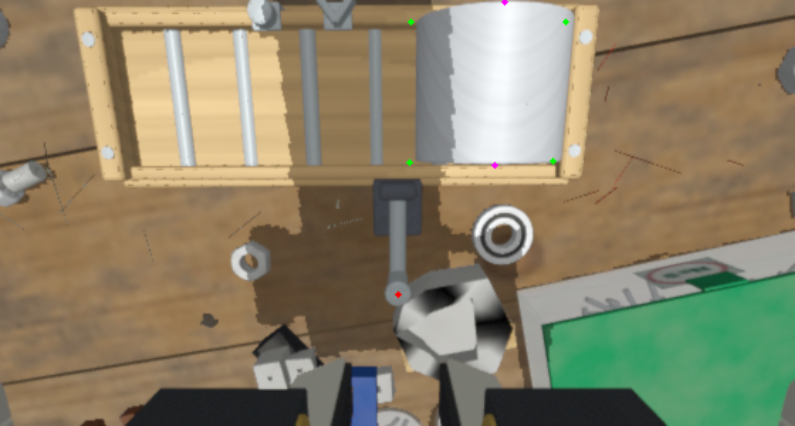

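The bolt head sits on the predicted fully drawn point, at (398,294), and the rod is out of the track. The pipe's centre is near y ≈ 82. Next I'll shut the fingers and go above the back part of the pipe top.

carry_out:
  claw: [0, 0, 0, 0, 0, 0, 0, 0, 0]
  delta_pos:
    - [2.1, 1.4, 1.5]
    - [2.1, 1.4, 1.5]
    - [2.1, 1.4, 1.5]
    - [2.1, 1.4, 1.5]
    - [2.1, 1.2, 1.5]
    - [0, 0, 0.5]
    - [0, 0, 0.5]
    - [0, 0, 0]
    - [0, 0, 0]
  angular:
    - [0, 0, 0]
    - [0, 0, 0]
    - [0, 0, 0]
    - [0, 0, 0]
    - [0, 0, 0]
    - [0, 0, 0]
    - [0, 0, 0]
    - [0, 0, 0]
    - [0, 0, 0]

```text
clock: 8.9
position: [0.5367, 0.0837, 0.1063]
ee_rot: [0.272, 3.129, -0.001]
force: [0.4, 0.2, 0.8]
width: 0.006
gripper_force: 0.0
```

```bash
python3 - <<'E'
from h import *
s=arm.observe(); print(wr(s['position']),s['force'],s['width'],todelta(rw(0,99,98),YAW))
E
```

```text
[ -0.0077  99.0104 106.2798] [0.4329 0.2292 0.7508] 0.006203449009125137 (array([-0.0003, -0.0007,  0.828 ]), array([-0.0004,  0.0005, -0.0038]))
```

carry_out:
  claw: [0, 0, 0, 0, 0]
  delta_pos:
    - [0, 0, 0.3]
    - [0, 0, 0.3]
    - [0, 0, 0.15]
    - [0, 0, 0.1]
    - [0, 0, 0]
  angular:
    - [0, 0, 0]
    - [0, 0, 0]
    - [0, 0, 0]
    - [0, 0, 0]
    - [0, 0, 0]

```text
clock: 9.4
position: [0.5359, 0.0846, 0.0976]
ee_rot: [-0.27, -3.13, 0.0]
force: [0.1, -0.2, 0.2]
width: 0.007
gripper_force: 0.0
```

carry_out:
  claw: [0, 0, 0]
  delta_pos:
    - [0, 0, 0.1]
    - [0, 0, 0.1]
    - [0, 0, 0]
  angular:
    - [0, 0, 0]
    - [0, 0, 0]
    - [0, 0, 0]

```text
clock: 9.7
position: [0.5361, 0.0848, 0.0958]
ee_rot: [0.27, 3.13, 0.0]
force: [0.4, 1.0, 0.4]
width: 0.002
gripper_force: 0.5
```

carry_out:
  claw: [0, 0, 0]
  delta_pos:
    - [0, 0, 0.1]
    - [0, 0, 0.1]
    - [0, 0, 0]
  angular:
    - [0, 0, 0]
    - [0, 0, 0]
    - [0, 0, 0]

```text
clock: 10.0
position: [0.5366, 0.0859, 0.095]
ee_rot: [0.268, 3.129, 0.003]
force: [-3.3, 3.5, 15.0]
width: 0.01
gripper_force: 7.2
```

carry_out:
  claw: [0, 0, 0]
  delta_pos:
    - [0, -0.2, -0.06]
    - [0, -0.2, -0.05]
    - [0, -0.2, -0.03]
  angular:
    - [0, 0, 0]
    - [0, 0, 0]
    - [0, 0, 0]

```text
clock: 10.3
position: [0.5357, 0.0806, 0.0963]
ee_rot: [0.268, 3.128, 0.004]
force: [-1.8, 7.9, 12.3]
width: 0.005
gripper_force: 6.7
```

```bash
cat > st.py <<'E'
from h import *
s=arm.observe(); f=s['force']; c,n=np.cos(Q[2]),np.sin(Q[2])
print('rest pos',wr(s['position']),'F x,y,z',round(c*f[0]+n*f[1],1),round(-n*f[0]+c*f[1],1),round(f[2],1))
E
python3 st.py
```

```text
rest pos [-0.4184 95.779  96.2544] F x,y,z -3.1 7.5 12.3
```

carry_out:
  claw: [0, 0, 0]
  delta_pos:
    - [0, -0.2, -0.04]
    - [0, -0.2, -0.03]
    - [0, -0.2, -0.02]
  angular:
    - [0, 0, 0]
    - [0, 0, 0]
    - [0, 0, 0]

```text
clock: 10.6
position: [0.5352, 0.076, 0.0978]
ee_rot: [0.266, 3.128, 0.007]
force: [-4.1, 9.1, 21.8]
width: 0.007
gripper_force: 11.4
```

carry_out:
  claw: [0, 0]
  delta_pos:
    - [0, 0, -0.1]
    - [0, -0.1, -0.06]
  angular:
    - [0, 0, 0]
    - [0, 0, 0]

```text
clock: 10.8
position: [0.5346, 0.0739, 0.0989]
ee_rot: [0.267, 3.128, 0.005]
force: [-2.4, 5.5, 11.1]
width: 0.005
gripper_force: 5.9
```

```bash
python3 st.py
```

```text
rest pos [-0.4157 89.0276 98.876 ] F x,y,z -3.3 5.1 11.1
```

carry_out:
  claw: [0, 0, 0]
  delta_pos:
    - [0, -0.15, -0.05]
    - [0, -0.15, -0.05]
    - [0, -0.15, -0.05]
  angular:
    - [0, 0, 0]
    - [0, 0, 0]
    - [0, 0, 0]

```text
clock: 11.1
position: [0.5338, 0.0691, 0.1003]
ee_rot: [0.268, 3.129, 0.004]
force: [-2.1, 4.5, 12.3]
width: 0.004
gripper_force: 6.2
```

carry_out:
  claw: [0, 0, 0]
  delta_pos:
    - [0, -0.2, -0.05]
    - [0, -0.2, -0.05]
    - [0, -0.2, -0.05]
  angular:
    - [0, 0, 0]
    - [0, 0, 0]
    - [0, 0, 0]

```text
clock: 11.4
position: [0.5326, 0.0628, 0.1017]
ee_rot: [0.268, 3.129, 0.003]
force: [-2.3, 3.4, 11.9]
width: 0.007
gripper_force: 6.0
```

carry_out:
  claw: [0, 0, 0]
  delta_pos:
    - [0, -0.2, -0.04]
    - [0, -0.2, -0.04]
    - [0, -0.2, -0.04]
  angular:
    - [0, 0, 0]
    - [0, 0, 0]
    - [0, 0, 0]

```text
clock: 11.7
position: [0.5315, 0.0564, 0.1028]
ee_rot: [0.269, 3.129, 0.002]
force: [-1.8, 1.9, 9.4]
width: 0.004
gripper_force: 4.9
```

```bash
python3 st.py
```

```text
rest pos [ -0.5346  71.201  102.7966] F x,y,z -2.1 1.6 9.4
```

carry_out:
  claw: [0, 0, 0]
  delta_pos:
    - [0, -0.2, -0.02]
    - [0, -0.2, -0.02]
    - [0, -0.2, -0.01]
  angular:
    - [0, 0, 0]
    - [0, 0, 0]
    - [0, 0, 0]

```text
clock: 12.0
position: [0.5305, 0.0502, 0.1033]
ee_rot: [0.269, 3.129, 0.002]
force: [-2.5, 1.3, 11.6]
width: 0.003
gripper_force: 5.9
```

carry_out:
  claw: [0, 0, 0]
  delta_pos:
    - [0, -0.2, -0.02]
    - [0, -0.2, -0.01]
    - [0, -0.2, 0]
  angular:
    - [0, 0, 0]
    - [0, 0, 0]
    - [0, 0, 0]

```text
clock: 12.3
position: [0.5295, 0.044, 0.1036]
ee_rot: [0.269, 3.129, 0.002]
force: [-1.8, 0.9, 10.9]
width: 0.004
gripper_force: 5.5
```

```bash
python3 st.py
```

```text
rest pos [ -0.4145  58.7171 103.5769] F x,y,z -1.9 0.5 10.9
```

carry_out:
  claw: [0, 0, 0]
  delta_pos:
    - [0, -0.2, 0]
    - [0, -0.2, 0]
    - [0, -0.2, 0.01]
  angular:
    - [0, 0, 0]
    - [0, 0, 0]
    - [0, 0, 0]

```text
clock: 12.6
position: [0.5284, 0.0378, 0.1034]
ee_rot: [0.27, 3.129, 0.001]
force: [-2.2, 0.7, 10.7]
width: 0.005
gripper_force: 5.2
```

carry_out:
  claw: [0, 0, 0]
  delta_pos:
    - [0, -0.2, 0.01]
    - [0, -0.2, 0.02]
    - [0, -0.2, 0.03]
  angular:
    - [0, 0, 0]
    - [0, 0, 0]
    - [0, 0, 0]

```text
clock: 12.9
position: [0.5274, 0.0316, 0.1028]
ee_rot: [0.27, 3.129, 0.001]
force: [-3.0, -0.8, 10.4]
width: 0.009
gripper_force: 5.5
```

```bash
python3 st.py
```

```text
rest pos [ -0.4221  46.0725 102.8053] F x,y,z -2.8 -1.3 10.4
```

carry_out:
  claw: [0, 0, 0]
  delta_pos:
    - [0, -0.2, 0.03]
    - [0, -0.2, 0.04]
    - [0, -0.2, 0.04]
  angular:
    - [0, 0, 0]
    - [0, 0, 0]
    - [0, 0, 0]

```text
clock: 13.2
position: [0.5263, 0.0253, 0.1017]
ee_rot: [0.27, 3.129, 0.0]
force: [-2.0, -2.8, 10.7]
width: 0.005
gripper_force: 5.6
```

carry_out:
  claw: [0, 0, 0]
  delta_pos:
    - [0, -0.2, 0.05]
    - [0, -0.2, 0.05]
    - [0, -0.2, 0.06]
  angular:
    - [0, 0, 0]
    - [0, 0, 0]
    - [0, 0, 0]

```text
clock: 13.5
position: [0.5252, 0.0191, 0.1001]
ee_rot: [0.271, 3.129, -0.001]
force: [-2.2, -2.7, 11.3]
width: 0.003
gripper_force: 5.9
```

```bash
python3 st.py
```

```text
rest pos [ -0.3891  33.3684 100.1017] F x,y,z -1.8 -3.0 11.3
```

carry_out:
  claw: [0, 0, 0]
  delta_pos:
    - [0, -0.2, 0.06]
    - [0, -0.2, 0.07]
    - [0, -0.2, 0.07]
  angular:
    - [0, 0, 0]
    - [0, 0, 0]
    - [0, 0, 0]

```text
clock: 13.8
position: [0.5241, 0.0128, 0.098]
ee_rot: [0.271, 3.129, -0.001]
force: [-3.0, -4.1, 10.1]
width: 0.007
gripper_force: 5.5
```

carry_out:
  claw: [0, 0, 0]
  delta_pos:
    - [0, -0.2, 0.08]
    - [0, -0.2, 0.09]
    - [0, -0.2, 0.09]
  angular:
    - [0, 0, 0]
    - [0, 0, 0]
    - [0, 0, 0]

```text
clock: 14.1
position: [0.5231, 0.0065, 0.0954]
ee_rot: [0.272, 3.129, -0.002]
force: [-2.6, -4.8, 9.8]
width: 0.004
gripper_force: 6.0
```

```bash
python3 st.py
```

```text
rest pos [-0.4038 20.6522 95.442 ] F x,y,z -1.8 -5.2 9.8
```

carry_out:
  claw: [0, 0, 0]
  delta_pos:
    - [0, -0.17, 0.08]
    - [0, -0.17, 0.08]
    - [0, -0.17, 0.08]
  angular:
    - [0, 0, 0]
    - [0, 0, 0]
    - [0, 0, 0]

```text
clock: 14.4
position: [0.5222, 0.0014, 0.0929]
ee_rot: [0.272, 3.129, -0.002]
force: [-1.5, -6.0, 8.5]
width: 0.008
gripper_force: 5.1
```

```bash
python3 st.py
```

```text
rest pos [-0.449  15.4447 92.9419] F x,y,z -0.5 -6.2 8.5
```

carry_out:
  claw: [0, 0, 0]
  delta_pos:
    - [0, -0.15, 0.08]
    - [0, -0.15, 0.08]
    - [0, -0.15, 0.07]
  angular:
    - [0, 0, 0]
    - [0, 0, 0]
    - [0, 0, 0]

```text
clock: 14.7
position: [0.5216, -0.0028, 0.0907]
ee_rot: [0.272, 3.128, -0.001]
force: [-3.0, -3.2, 12.7]
width: 0.005
gripper_force: 6.6
```

```bash
python3 st.py
```

```text
rest pos [-0.3465 11.2408 90.6794] F x,y,z -2.4 -3.7 12.7
```

carry_out:
  claw: [0, 0, 0, 0, 0, 0, 0]
  delta_pos:
    - [0, -0.2, -0.2]
    - [0, -0.2, -0.6]
    - [0, 0, -1]
    - [0, 0, -0.8]
    - [0, 1.7, 0]
    - [0, 1.7, 0]
    - [0, 1.5, 0]
  angular:
    - [0, 0, 0]
    - [0, 0, 0]
    - [0, 0, 0]
    - [0, 0, 0]
    - [0, 0, 0]
    - [0, 0, 0]
    - [0, 0, 0]

```text
clock: 15.4
position: [0.5291, 0.0443, 0.1166]
ee_rot: [0.269, 3.129, 0.001]
force: [0.5, -0.1, 0.5]
width: 0.004
gripper_force: 0.0
```

```bash
python3 st.py; python3 - <<'E'
from h import *
for n in ['wrist','top']:
    p=arm.get_image(n)
    for d in arm.place_of('sleeve',p)[:4]: print(n,d['conf'],wr(at_z(p,d['centre'],.058)))
    if n=='wrist': save(p,'w4'); a=p
im=cv2.imread('pics/w4.png')
for yc in (36,40,44):
  for o,c in [([-35,yc,98],(255,0,255)),([35,yc,98],(255,0,255)),([-35,yc-40,58],(0,255,0)),([35,yc-40,58],(0,255,0)),([-35,yc+40,58],(0,255,255)),([35,yc+40,58],(0,255,255))]:
    u=proj(a,rw(*o))[0]; cv2.circle(im,tuple(int(v) for v in u),1,c,-1)
cv2.imwrite('pics/w4x.png',cv2.resize(im,None,fx=1.42,fy=1.42))
E
```

```text
rest pos [ -0.8159  58.939  116.63  ] F x,y,z 0.5 -0.0 0.5
wrist 0.7 [-1.2003 36.4485 58.    ]
top 0.9 [-221.943   246.2487   58.    ]
top 0.85 [-150.5824 -275.4217   58.    ]
top 0.58 [-270.2728  427.5782   58.    ]
top 0.46 [ -29.7128 -286.6349   58.    ]
```

View pics/w4x.png

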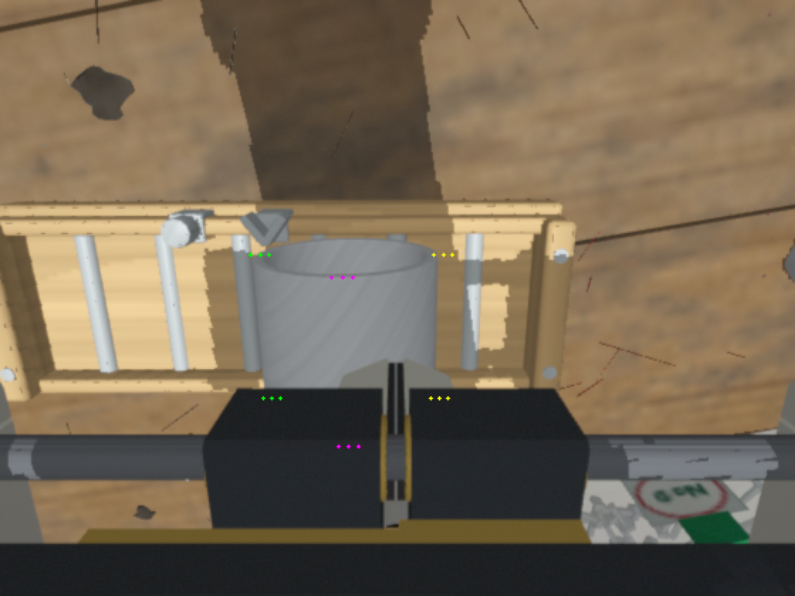

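The pipe now lies in notch 40. Its near end spans columns 253 to 437, which gives a centre at y ≈ 37. I'll start the second stroke from behind the top.

carry_out:
  claw: [0, 0, 0, 0, 0, 0]
  delta_pos:
    - [-0.08, -0.3, 0.6]
    - [0, 0, 0.8]
    - [0, 0, 0.4]
    - [0, 0, 0.2]
    - [0, 0, 0.1]
    - [0, 0, 0]
  angular:
    - [0, 0, 0]
    - [0, 0, 0]
    - [0, 0, 0]
    - [0, 0, 0]
    - [0, 0, 0]
    - [0, 0, 0]

```text
clock: 16.2
position: [0.5289, 0.0401, 0.0955]
ee_rot: [-0.27, -3.13, -0.001]
force: [-3.9, 0.0, 11.9]
width: 0.006
gripper_force: 5.9
```

```bash
python3 st.py
```

```text
rest pos [-0.3304 54.73   95.5108] F x,y,z -3.8 -0.6 11.9
```

carry_out:
  claw: [0, 0, 0]
  delta_pos:
    - [0, -0.15, -0.05]
    - [0, -0.15, -0.05]
    - [0, -0.15, -0.05]
  angular:
    - [0, 0, 0]
    - [0, 0, 0]
    - [0, 0, 0]

```text
clock: 16.5
position: [0.528, 0.0358, 0.0965]
ee_rot: [-0.27, -3.129, -0.001]
force: [-1.6, 0.5, 4.2]
width: 0.006
gripper_force: 1.8
```

carry_out:
  claw: [0, 0, 0]
  delta_pos:
    - [0, -0.15, 0.01]
    - [0, -0.15, -0.01]
    - [0, -0.15, -0.01]
  angular:
    - [0, 0, 0]
    - [0, 0, 0]
    - [0, 0, 0]

```text
clock: 16.8
position: [0.5274, 0.0315, 0.0969]
ee_rot: [-0.269, -3.13, -0.001]
force: [-4.2, 1.6, 10.0]
width: 0.007
gripper_force: 5.1
```

```bash
python3 st.py
```

```text
rest pos [-0.3583 45.9848 96.8783] F x,y,z -4.4 0.9 10.0
```

carry_out:
  claw: [0, 0, 0]
  delta_pos:
    - [0, -0.15, -0.03]
    - [0, -0.15, -0.03]
    - [0, -0.15, -0.03]
  angular:
    - [0, 0, 0]
    - [0, 0, 0]
    - [0, 0, 0]

```text
clock: 17.1
position: [0.5267, 0.0271, 0.0977]
ee_rot: [-0.269, -3.13, -0.001]
force: [-1.5, 2.8, 5.7]
width: 0.002
gripper_force: 3.2
```

carry_out:
  claw: [0, 0, 0]
  delta_pos:
    - [0, -0.15, 0.01]
    - [0, -0.15, -0.02]
    - [0, -0.15, -0.02]
  angular:
    - [0, 0, 0]
    - [0, 0, 0]
    - [0, 0, 0]

```text
clock: 17.4
position: [0.5262, 0.0231, 0.0983]
ee_rot: [0.269, 3.13, 0.002]
force: [-2.8, 3.0, 11.9]
width: 0.003
gripper_force: 6.1
```

```bash
python3 st.py
```

```text
rest pos [-0.1477 37.4976 98.3092] F x,y,z -3.3 2.5 11.9
```

carry_out:
  claw: [0, 0, 0]
  delta_pos:
    - [0, -0.15, -0.03]
    - [0, -0.15, -0.03]
    - [0, -0.15, -0.03]
  angular:
    - [0, 0, 0]
    - [0, 0, 0]
    - [0, 0, 0]

```text
clock: 17.7
position: [0.5253, 0.0184, 0.0992]
ee_rot: [0.269, 3.13, 0.002]
force: [-2.7, 2.5, 9.5]
width: 0.003
gripper_force: 4.8
```

carry_out:
  claw: [0, 0, 0]
  delta_pos:
    - [0, -0.15, -0.02]
    - [0, -0.15, -0.02]
    - [0, -0.15, -0.02]
  angular:
    - [0, 0, 0]
    - [0, 0, 0]
    - [0, 0, 0]

```text
clock: 18.0
position: [0.5245, 0.0136, 0.0996]
ee_rot: [0.27, 3.13, 0.001]
force: [-3.3, 1.5, 8.2]
width: 0.003
gripper_force: 4.3
```

```bash
python3 st.py
```

```text
rest pos [-0.2095 27.8806 99.6247] F x,y,z -3.5 0.9 8.2
```

carry_out:
  claw: [0, 0, 0]
  delta_pos:
    - [0, -0.15, 0]
    - [0, -0.15, -0.01]
    - [0, -0.15, 0]
  angular:
    - [0, 0, 0]
    - [0, 0, 0]
    - [0, 0, 0]

```text
clock: 18.3
position: [0.5238, 0.0091, 0.0998]
ee_rot: [0.27, 3.13, 0.001]
force: [-3.0, 1.5, 11.1]
width: 0.005
gripper_force: 5.6
```

carry_out:
  claw: [0, 0, 0]
  delta_pos:
    - [0, -0.15, -0.01]
    - [0, -0.15, -0.01]
    - [0, -0.15, 0]
  angular:
    - [0, 0, 0]
    - [0, 0, 0]
    - [0, 0, 0]

```text
clock: 18.6
position: [0.523, 0.0044, 0.0999]
ee_rot: [0.27, 3.13, 0.001]
force: [-3.4, 0.5, 9.1]
width: 0.004
gripper_force: 4.6
```

```bash
python3 st.py
```

```text
rest pos [-0.1664 18.5765 99.9385] F x,y,z -3.4 -0.1 9.1
```

carry_out:
  claw: [0, 0, 0]
  delta_pos:
    - [0, -0.2, 0]
    - [0, -0.2, 0.01]
    - [0, -0.2, 0.01]
  angular:
    - [0, 0, 0]
    - [0, 0, 0]
    - [0, 0, 0]

```text
clock: 18.9
position: [0.522, -0.0017, 0.0998]
ee_rot: [0.27, 3.13, 0.0]
force: [-2.1, 0.4, 9.4]
width: 0.007
gripper_force: 4.7
```

carry_out:
  claw: [0, 0, 0]
  delta_pos:
    - [0, -0.2, 0.02]
    - [0, -0.2, 0.02]
    - [0, -0.2, 0.02]
  angular:
    - [0, 0, 0]
    - [0, 0, 0]
    - [0, 0, 0]

```text
clock: 19.2
position: [0.5209, -0.0078, 0.0991]
ee_rot: [0.271, 3.13, -0.0]
force: [-2.7, -1.2, 8.8]
width: 0.002
gripper_force: 4.6
```

```bash
python3 st.py
```

```text
rest pos [-0.158   6.1151 99.1419] F x,y,z -2.5 -1.6 8.8
```

carry_out:
  claw: [0, 0, 0]
  delta_pos:
    - [0, -0.2, 0.03]
    - [0, -0.2, 0.03]
    - [0, -0.2, 0.04]
  angular:
    - [0, 0, 0]
    - [0, 0, 0]
    - [0, 0, 0]

```text
clock: 19.5
position: [0.5198, -0.014, 0.0981]
ee_rot: [0.271, 3.13, -0.001]
force: [-3.0, -1.7, 9.3]
width: 0.005
gripper_force: 4.6
```

carry_out:
  claw: [0, 0, 0]
  delta_pos:
    - [0, -0.2, 0.04]
    - [0, -0.2, 0.05]
    - [0, -0.2, 0.05]
  angular:
    - [0, 0, 0]
    - [0, 0, 0]
    - [0, 0, 0]

```text
clock: 19.8
position: [0.5187, -0.0201, 0.0966]
ee_rot: [0.271, 3.13, -0.001]
force: [-3.2, -1.2, 8.9]
width: 0.003
gripper_force: 4.8
```

```bash
python3 st.py
```

```text
rest pos [-0.1927 -6.3534 96.6294] F x,y,z -3.0 -1.7 8.9
```

carry_out:
  claw: [0, 0, 0]
  delta_pos:
    - [0, -0.17, 0.03]
    - [0, -0.17, 0.03]
    - [0, -0.17, 0.03]
  angular:
    - [0, 0, 0]
    - [0, 0, 0]
    - [0, 0, 0]

```text
clock: 20.1
position: [0.518, -0.0248, 0.0959]
ee_rot: [0.271, 3.129, -0.0]
force: [-3.0, -1.2, 9.5]
width: 0.004
gripper_force: 5.2
```

```bash
python3 st.py
```

```text
rest pos [ -0.1446 -11.1325  95.8843] F x,y,z -2.8 -1.7 9.5
```

carry_out:
  claw: [0, 0, 0]
  delta_pos:
    - [0, -0.17, 0.03]
    - [0, -0.17, 0.04]
    - [0, -0.17, 0.04]
  angular:
    - [0, 0, 0]
    - [0, 0, 0]
    - [0, 0, 0]

```text
clock: 20.4
position: [0.5171, -0.03, 0.0949]
ee_rot: [0.271, 3.129, -0.0]
force: [-3.5, -1.4, 11.3]
width: 0.005
gripper_force: 6.0
```

```bash
python3 st.py
```

```text
rest pos [ -0.0944 -16.3844  94.8676] F x,y,z -3.2 -2.0 11.3
```

carry_out:
  claw: [0, 0, 0, 0, 0, 0, 0, 0, 0, 0]
  delta_pos:
    - [0, -0.03, -0.08]
    - [0, -0.05, -0.1]
    - [0, -0.1, -0.3]
    - [0, 0, -1]
    - [0, 0, -2]
    - [-1, 0, -3]
    - [-2, 0, -3]
    - [-2, 0, -3]
    - [-1, 0, -1]
    - [0, 0, 0]
  angular:
    - [0, 0, 0]
    - [0, 0, 0]
    - [0, 0, 0]
    - [0, 0, 0]
    - [0, 0, 0]
    - [0, 0, 0]
    - [0, 0, 0]
    - [0, 0, 0]
    - [0, 0, 0]
    - [0, 0, 0]

```text
clock: 21.4
position: [0.5779, -0.0415, 0.2314]
ee_rot: [0.269, 3.126, 0.0]
force: [-0.4, -0.7, -0.3]
width: 0.005
gripper_force: 0.0
```

```bash
python3 st.py; python3 - <<'E'
from h import *
p=arm.get_image('wrist'); save(p,'w5')
for d in arm.place_of('sleeve',p)[:3]: print(d['conf'],wr(at_z(p,d['centre'],.058)))
for d in arm.place_of('bolt_grip',p)[:1]: print('bolt',d['conf'],wr(at_z(p,d['centre'],.072)))
im=cv2.imread('pics/w5.png')
for yc in (-4,0,4):
  for o,c in [([-35,yc,98],(255,0,255)),([35,yc,98],(255,0,255)),([-35,yc-40,58],(0,255,0)),([35,yc-40,58],(0,255,0)),([-35,yc+40,58],(0,255,255)),([35,yc+40,58],(0,255,255)),([105,33,84],(0,0,255))]:
    u=proj(p,rw(*o))[0]; cv2.circle(im,tuple(int(v) for v in u),1,c,-1)
cv2.imwrite('pics/w5x.png',cv2.resize(im,None,fx=1.42,fy=1.42))
E
```

```text
rest pos [ 61.7384 -17.4133 231.3823] F x,y,z -0.3 -0.7 -0.3
0.91 [ 1.0985  0.7162 58.    ]
0.67 [68.7743 86.5757 58.    ]
bolt 0.96 [105.1311  32.5549  72.    ]
```

View pics/w5x.png

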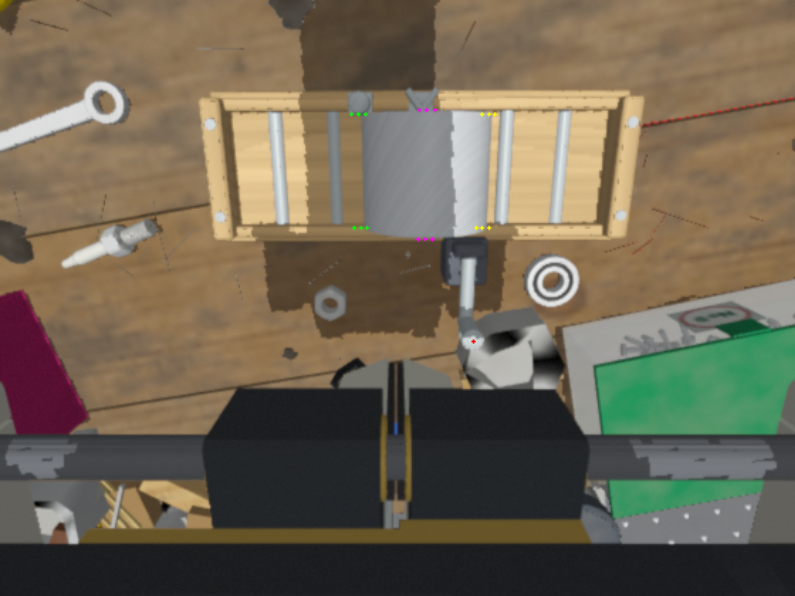

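The pipe lies at y ≈ 1, in the notch opposite the V clip at (421,97). The bolt head is at x ≈ 105, fully drawn. A short settling check, then I'll hand in.

carry_out:
  claw: [0, 0, 0, 0, 0, 0, 0, 0]
  delta_pos:
    - [0, 0, 0]
    - [0, 0, 0]
    - [0, 0, 0]
    - [0, 0, 0]
    - [0, 0, 0]
    - [0, 0, 0]
    - [0, 0, 0]
    - [0, 0, 0]
  angular:
    - [0, 0, 0]
    - [0, 0, 0]
    - [0, 0, 0]
    - [0, 0, 0]
    - [0, 0, 0]
    - [0, 0, 0]
    - [0, 0, 0]
    - [0, 0, 0]

```text
clock: 22.35
position: [0.5758, -0.0412, 0.2292]
ee_rot: [0.27, 3.13, 0.0]
force: [0.3, -0.9, 0.2]
width: 0.003
gripper_force: 0.0
```

```bash
python3 - <<'E'
from h import *
p=arm.get_image('wrist')
y=[wr(at_z(p,d['centre'],.058)) for d in arm.place_of('sleeve',p)[:1]]; print(y)
if y and abs(y[0][1])<6: print(arm.sign_off())
E
```

```text
[array([-1.0743, -0.2059, 58.    ])]
the job is handed in; nothing more can be done
None
```

The job is handed in: the bolt is fully drawn back, and the pipe offcut lies settled in the y = 0 notch that the arrow clip points at; the highest pressing force I read while rolling it was about 22 N, under the 25 N limit.

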